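# Set a wide jar in the ratchet jar clamp

## Robot

A 7-joint arm with a two-finger parallel gripper is mounted at the origin on a cart in front of the work surface, level with it; the furniture and walls round the work are solid. World frame = base frame: x ahead of the robot, y to its left, z up, the work surface at z = 0. Lengths are in m, angles in degrees, forces in N, time in s.
With the tool pointing down it reaches from about 0.425 to 0.875 m from the base axis. Payload 4.7 kg.
Tool frame: the origin (TCP) lies between the finger pads; the fingertips stand env.tip_reach ahead of it and the grasp point (between the pads) lies 2 mm behind it (env.tip_reach is the distance from the TCP to the fingertips, in m); z points along the fingers, y is the line along which they close (so a half turn about z gives the same grasp; the last joint's range is limited). The gripper opens to 87 mm and grips with 3 to 60 N. Pads are 19 mm wide; open, the fingers measure 117 mm over their backs; the gripper's body (75 mm by 190 mm) begins 51 mm behind the grasp point.
Start: joints at [70.938, 18.392, -4.016, 83.108, 1.295, 78.541, -3.26], TCP at [0.221, -0.611, 0.24] pointing down, gripper open.
Joint ranges: [-163.93, 163.93], [-17.29, 119.83], [-79.2, 71.16], [3.27, 140.29], [-89.18, 269.18], [5.43, 117.66], [-154.24, 154.24]. Speed limits (degrees/s): [147.25, 147.25, 180, 180, 180, 180, 180].

## Interface

Orientations are given as [roll, pitch, yaw] about the fixed x, y, z axes, in that order (R = Rz(yaw) Ry(pitch) Rx(roll)).
In Python, from cell import env, vision gives the robot as it stands (env), with the cameras (vision).
- The arm moves only by the shell command python3 steer.py 'ROWS' [FORCE]. ROWS is a JSON object with one list for each field, all of the same length, 1 to 8, a row being the entries at one place: tx, ty, tz (the shift in shares of 0.6 m (1.0 is 0.6 m)), turn (a turn about the tool's z in fractions of the full range, 1 being 90 degrees), finger_gap (the finger opening in m); each row is the pose to reach, as a shift and turn from the pose commanded when the command began, along the tool's axes at that moment; what a row does not reach only later rows make up. A row lasts 1/12 s, in which the tool goes at most 0.0417 m and 7.16 degrees, less where a joint would pass 70% of its speed; a pose out of reach is approached as far as the arm can. The fingers move at their own pace and stop on an object; FORCE is the grip in N (left out, the last holds). Time passes only in rows, so rows that do not move let the fingers close. It prints the time, the measured TCP pose, the force, the opening and the grip force at its end. Input that does not fit is refused with a message, and nothing moves.
- env.get_obs(): the state, without advancing time (a new reading comes with each control period).
- vision.read_camera(name): name is "scene" or "top"; returns a dict with "color" (400x640x3 uint8, blue, green, red), "fx", "fy", "cx", "cy" (pixels), "world_from_camera" (4x4, takes a point from camera to world coordinates). Camera axes: x right, y down, z forward; pixel columns grow to the right and rows downward; lengths in m; the calibration is good to about 2 mm. A picture is of the moment at which its call begins. There is no depth.
- env.sign_off(): hands the job in; it is judged then, once.
The state is a dict: "time_s": time; "qpos": joint angles; "joint_velocities": joint speeds; "effort": joint torques, N m; "tool_pos": TCP position; "tool_rot": TCP orientation; "force": force on the tool from outside, world axes, zero at the start; "wrist_torque": the same for the moment, N m; "grip_width": finger opening in m; "grasp_force": force on a finger pad.
Only numpy, scipy, OpenCV 4.12 (cv2) and the standard library are available. Lean on these libraries where they do the work, as an engineer would, in place of code of your own. Each camera call takes 0.05 s, during which the arm holds its last target. There are 200 camera calls.

## Task

Set the wide glass jar up in the jar clamp so that its lid can be twisted off with one hand. With your fingertips press the clamp's release paddle down and, keeping it pressed, push the sliding jaw fully back; then push the jar along the table into the clamp's mouth until it meets the bar, and push the jaw up against it until the sprung pad on the other side is pushed in and the clamp holds the jar firmly by itself. Only press and push: do not grip, lift or tip the jar, and leave the other things on the table where they are.

Things in the scene. Friction and masses are not known exactly. Their poses are not given: they have to be found in the camera images.
- jar: The wide glass storage jar with a flat grey lid, loose on the table in front of the clamp's mouth: 85 mm across up to 58 mm high, lid 80 mm across, 75 mm tall in all, about 0.3 kg. Origin: centre of its underside.
- clamp: Jar clamp fixed to the table by suction feet. Origin on the table under the bar; x away from the robot across the bar, y left along it. Toothed bar 16 mm thick, 39 high, y -238 to 95 mm; right end foot block (y -238 to -206, 38 high) is the jaw's stop. Fixed jaw left, sliding jaw right; arms reach to x -80 mm, up to 62 high, rubber V pads (z 10 to 52) with grooves at x -52 mm.
- mouth (a point): Point on the table where the jar's axis stands when the jar touches the bar midway between fixed jaw and fully opened sliding jaw (clamp x -50.5, y -15 mm). With the jaw fully back there are 111 mm between the pads' edges: 13 mm to spare on either side of the jar.
- jaw (a joint): Sliding jaw, m: 0 closed, 0.095 fully back at the foot block; opens towards clamp -y. The ratchet (5 mm teeth) lets it be pushed closed at any time (clicking, 5 N) but blocks it going back unless the release is held down (then 2 to 3 N). Let go, it may slip back up to 5 mm to the next tooth. It grips the jar at about 0.047 to 0.055.
- paddle (a point): Middle of the top of the black release paddle on the sliding jaw (30 mm wide, 34 long along the bar; 68 mm above the table when up, sloping up to the jaw arm). It lies in a 52 mm long well between the jaw arm (56 mm high, 29 mm away on the +y side) and the upright thumb stop (23 mm away on the -y side). Moves with the jaw.
- release (a joint): Release paddle, rad: 0 up (locked), 0.28 fully down; sprung (3 to 7 N), comes up when let go. From about 0.14 the ratchet is free; at 0.18 it is level, its top 60 mm above the table: a good depth (flat fingertip 58 to 61 mm above the table). Keep it pressed while the jaw is pushed back.
- thumb_stop (a point): Centre of the upright face of the sliding jaw's housing (36 mm wide, 50 to 86 mm above the table; this point at 70). It looks to clamp +y; a finger in the well pushes against it to move the jaw back.
- jaw_back (a point): Centre of the upright rear face of the same housing (36 mm wide, 50 to 86 mm above the table; this point at 68). It looks to clamp -y; push here towards +y to close the jaw. Below it lie bar and foot block, 39 mm high.
- sprung_pad (a joint): Sprung V pad of the fixed jaw, m: 0 out, 0.008 pushed right in; gives way towards clamp +y with 2.5 N at first, 7 N at the end. As the ratchet gives back up to 5 mm, push the jaw until this pad is all but fully in (about 15 N on the jaw in all); then it keeps pressing on the jar.
- sugar_jar: Bystander: narrow glass jar with grey lid, 54 mm across, 80 mm tall; origin at the centre of its underside.
- salt_small: Bystander: salt shaker, 44 across, 90 mm tall; origin at the centre of its underside.
- saucer_1: Bystander: white saucer, 120 across, 14 mm high; origin at the centre of its underside.
- matchbox: Bystander: matchbox, 61x49x14 mm; origin at the centre of its underside.
- drying_glass_1: Bystander: upturned small glass, 45 across, 62 mm tall; origin at the centre of its underside.
- drying_glass_2: Bystander: upturned small glass, 45 across, 62 mm tall; origin at the centre of its underside.
- drying_cup_1: Bystander: white cup, 60x80x62 mm; origin at the centre of its underside.
- table_mug: Bystander: orange mug, 81x113x101 mm; origin at the centre of its underside.

How it is judged (in metres and radians):
On the way, in this order (a step that is already met when the one before it is completed fails the run):
1. the sliding jaw is pushed fully back (value of joint jaw above 0.088 m), for 0.1 s.
2. the jar stands in the mouth between the jaws, at the bar (x of jar in the frame of clamp between -0.064 and -0.042 m and y of jar in the frame of clamp between -0.045 and 0.03 m), for 0.1 s.
At the end, for the whole second after the job is handed in: With the robot clear, the jar stands upright and at rest on the table between the pads, its axis within 10 mm of the grooves' line, and the closed jaw keeps it pressed against the sprung pad, which stays pushed in by more than 0.6 mm (x of jar in the frame of clamp between -0.062 and -0.042 m and y of jar in the frame of clamp between -0.002 and 0.018 m and value of joint sprung_pad above 0.0006 m and value of joint jaw below 0.058 m and height (world z) of jar below 0.006 m and angle between jar's own z axis and vertical below 0.1 rad and linear speed of jar below 0.01 m/s); the robot touches nothing.
It fails at once if the jar is lifted off the table (10 mm) or tipped (height (world z) of jar above 0.01 m or angle between jar's own z axis and vertical above 0.3 rad).
It fails at once if the jar is straddled or handled from above instead of being pushed at its side (horizontal distance between the grasp point and jar below 0.02 m and contact force between the fingers and jar above 1 N).
It fails at once if another thing on the table is moved by more than 25 mm (distance of any of sugar_jar, salt_small, saucer_1, matchbox, drying_glass_1, drying_glass_2, drying_cup_1, table_mug from where it was at the start of the episode above 0.025 m).
It also fails if it takes over 58 s, if anything falls off the work surface, if the arm or the gripper's body presses on something with over 40 N, if the wrist force passes 120 N, or if a joint passes its speed limit or range.

## Working session

There is one attempt and no reset: what is moved stays moved. The work goes in short steps, Python scripts to look and compute and a shell command to move; the robot and the scene stay as the last step left them, time stands still between calls to the robot, and variables do not carry over. Pictures are saved under pics/ and viewed, at most 10 in all, crops included, and the job is handed in when it is done.

```bash
ls; mkdir -p pics; python3 - <<'E'
from cell import env, vision
import cv2
o=env.get_obs();print(o['time_s'],o['tool_pos'],o['tool_rot'],o['grip_width'],env.tip_reach)
for n in('scene','top'):
    c=vision.read_camera(n);cv2.imwrite(f'pics/{n}0.png',c['color']);print(n,c['fx'],c['cx'],c['cy'],c['world_from_camera'].round(3).tolist())
E
```

```text
cell.py
pics
steer.py
0.0 [ 0.22073829 -0.61083367  0.23845745] [-1.79892034e+02  4.81423833e-03  1.98720267e+01] 0.08724619449491954 0.017
scene 474.740419198899 317.6889726364794 197.70108040926993 [[-0.669, -0.538, 0.513, -0.231], [-0.743, 0.489, -0.457, 0.679], [-0.005, -0.687, -0.727, 1.145], [0.0, 0.0, 0.0, 1.0]]
top 427.9741469731616 313.9753772326211 206.2299231415327 [[-0.03, -0.987, 0.155, 0.314], [-1.0, 0.029, -0.008, 0.019], [0.004, -0.155, -0.988, 1.328], [0.0, 0.0, 0.0, 1.0]]
```

View pics/top0.png

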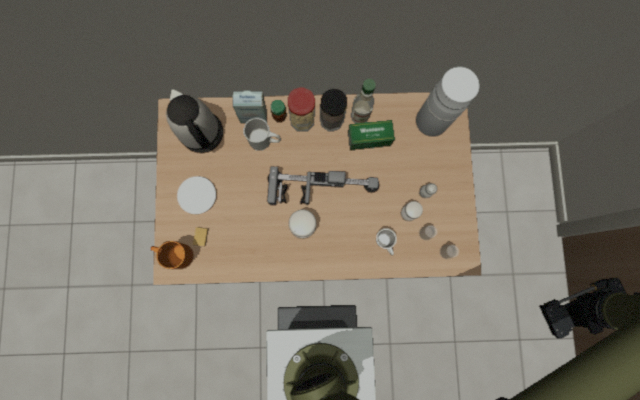

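View pics/scene0.png

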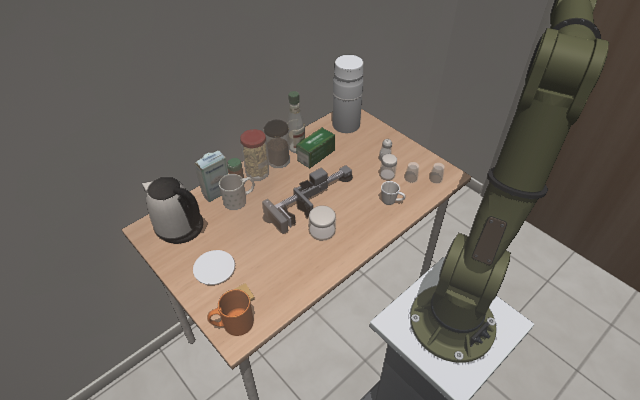

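The top view shows the clamp bar running from (270,180) to (378,185), with the jar at (302,223). The black paddle is near (320,177). I'll zoom in on both views.

```bash
python3 - <<'E'
import cv2,numpy as np
t=cv2.imread('pics/top0.png')[155:245,255:390];s=cv2.imread('pics/scene0.png')[160:245,255:365]
a=cv2.resize(t,(800,533),interpolation=cv2.INTER_CUBIC);a=cv2.convertScaleAbs(a,alpha=1.6,beta=15);cv2.imwrite('pics/t1.png',a)
a=cv2.resize(s,(770,595),interpolation=cv2.INTER_CUBIC);a=cv2.convertScaleAbs(a,alpha=1.6,beta=15);cv2.imwrite('pics/s1.png',a)
E
```

```text
(no output)
```

View pics/t1.png

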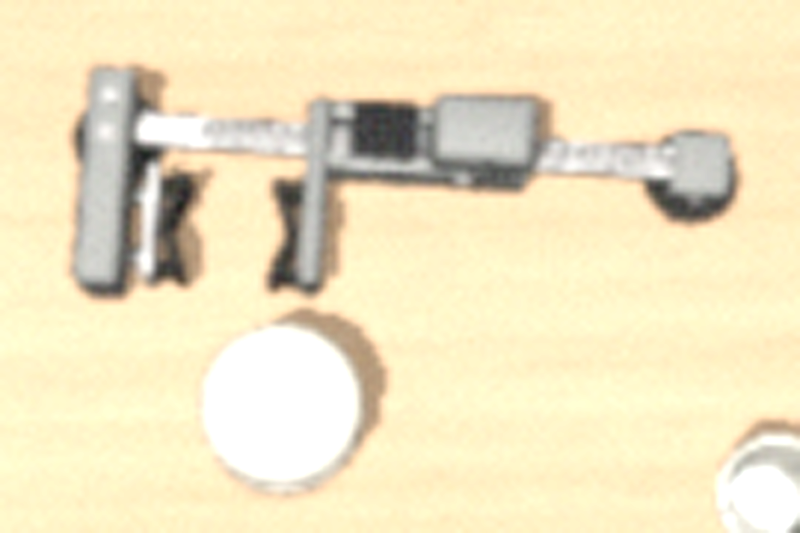

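View pics/s1.png

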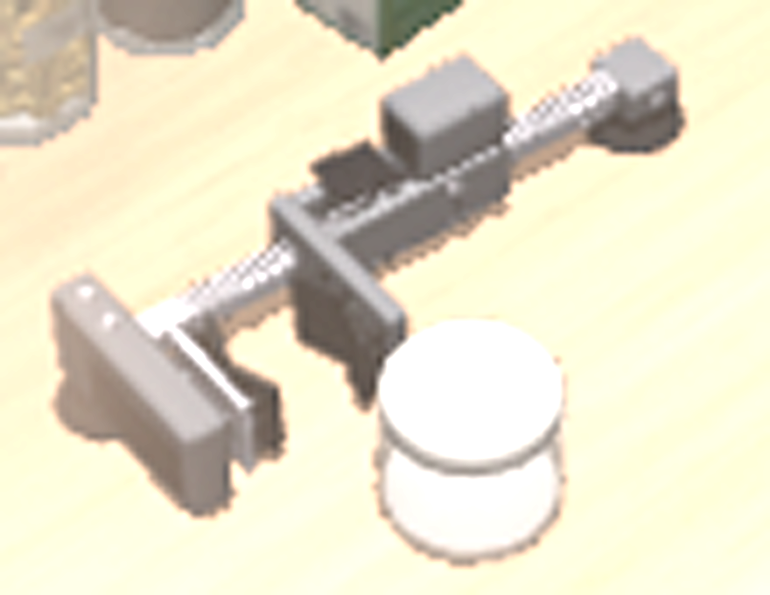

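```bash
cat > h.py <<'E'
import numpy as np
from cell import env, vision
def ray(c,u,v,z):
    T=c['world_from_camera'];d=T[:3,:3]@[(u-c['cx'])/c['fx'],(v-c['cy'])/c['fy'],1.];p=T[:3,3]
    return (p+d*(z-p[2])/d[2])
def crop(p,o,k):  # pixel centre of a resized crop -> full image
    return (np.array(p)+.5)/k-.5+o
E
cat > m.py <<'E'
from h import *
t=vision.read_camera('top');s=vision.read_camera('scene')
def T(n,p,z): print('T',n,ray(t,*crop(p,[255,155],[800/135,533/90]),z).round(4))
def S(n,p,z): print('S',n,ray(s,*crop(p,[255,160],[7,7]),z).round(4))
for i,p in enumerate([(675,135),(728,133),(730,190),(675,194)]):T(f'foot{i}',p,.038)
for i,p in enumerate([(92,68),(135,68),(125,286),(75,283)]):T(f'fix{i}',p,.062)
for i,p in enumerate([(437,96),(537,98),(535,160),(433,160)]):T(f'hous{i}',p,.086)
for i,p in enumerate([(354,105),(416,104),(416,157),(354,155)]):T(f'pad{i}',p,.068)
for i,p in enumerate([(310,100),(330,100),(320,290),(298,285)]):T(f'arm{i}',p,.056)
T('barL',(205,135),.039);T('barR',(600,159),.039)
T('lid',(282,402),.075)
for i,p in enumerate([(383,100),(462,57),(508,97),(430,133)]):S(f'hous{i}',p,.086)
for i,p in enumerate([(312,166),(369,142),(408,180),(350,208)]):S(f'pad{i}',p,.068)
for i,p in enumerate([(52,290),(85,275),(230,425),(180,438)]):S(f'fix{i}',p,.062)
for i,p in enumerate([(590,67),(637,38),(680,67),(633,100)]):S(f'foot{i}',p,.038)
S('lid',(471,394),.075)
E
python3 m.py
```

```text
T foot0 [ 0.6015 -0.1629  0.038 ]
T foot1 [ 0.6018 -0.1906  0.038 ]
T foot2 [ 0.5715 -0.1901  0.038 ]
T foot3 [ 0.5702 -0.1614  0.038 ]
T fix0 [0.6398 0.1376 0.062 ]
T fix1 [0.6392 0.1156 0.062 ]
T fix2 [0.526  0.1225 0.062 ]
T fix3 [0.5283 0.1477 0.062 ]
T hous0 [ 0.6142 -0.0376  0.086 ]
T hous1 [ 0.6118 -0.0878  0.086 ]
T hous2 [ 0.58   -0.0855  0.086 ]
T hous3 [ 0.5815 -0.0345  0.086 ]
T pad0 [0.6151 0.004  0.068 ]
T pad1 [ 0.6147 -0.0276  0.068 ]
T pad2 [ 0.5871 -0.0267  0.068 ]
T pad3 [0.5891 0.0048 0.068 ]
T arm0 [0.6213 0.0264 0.056 ]
T arm1 [0.621  0.0161 0.056 ]
T arm2 [0.5221 0.024  0.056 ]
T arm3 [0.525  0.0351 0.056 ]
T barL [0.6083 0.0816 0.039 ]
T barR [ 0.5896 -0.1232  0.039 ]
T lid [0.4631 0.0444 0.075 ]
S hous0 [ 0.6123 -0.0383  0.086 ]
S hous1 [ 0.6092 -0.0847  0.086 ]
S hous2 [ 0.575  -0.0822  0.086 ]
S hous3 [ 0.5815 -0.0398  0.086 ]
S pad0 [0.6157 0.0025 0.068 ]
S pad1 [ 0.6099 -0.0272  0.068 ]
S pad2 [ 0.5792 -0.024   0.068 ]
S pad3 [0.5835 0.0073 0.068 ]
S fix0 [0.6388 0.1354 0.062 ]
S fix1 [0.6362 0.1188 0.062 ]
S fix2 [0.5243 0.1271 0.062 ]
S fix3 [0.533  0.1476 0.062 ]
S foot0 [ 0.6002 -0.1604  0.038 ]
S foot1 [ 0.5997 -0.1918  0.038 ]
S foot2 [ 0.5708 -0.1927  0.038 ]
S foot3 [ 0.5696 -0.1597  0.038 ]
S lid [0.4594 0.0463 0.075 ]
```

```bash
cat > go.py <<'E'
import sys
from h import *
from scipy.spatial.transform import Rotation as R
# usage: go.py cx cy ztip : shift in tool axes to that clamp-frame point (tip height), turn to clamp yaw
O=np.array([.6053,.0451]);Y=-5.1;C=R.from_euler('z',Y,degrees=True).as_matrix()[:2,:2]
o=env.get_obs();p=np.array(o['tool_pos']);r=R.from_euler('xyz',o['tool_rot'],degrees=True).as_matrix()
print('t',round(o['time_s'],2),'clamp now',(C.T@(p[:2]-O)).round(4),'tip z',round(p[2]-env.tip_reach,4),'yaw',round(o['tool_rot'][2],2),'F clamp',(C.T@np.array(o['force'])[:2]).round(1),round(o['force'][2],1))
if len(sys.argv)>1:
    a=[float(v) for v in sys.argv[1:]]
    w=np.r_[O+C@a[:2],a[2]+env.tip_reach]
    print('shift',(r.T@(w-p)).round(4),'turn',round(o['tool_rot'][2]-Y,2))
E
python3 go.py 0 -.058 .12
```

```text
t 0.2 clamp now [-0.3247 -0.6877] tip z 0.2219 yaw 19.87 F clamp [-0.1 -0.3] -0.1
shift [ 0.5602 -0.4337  0.1023] turn 24.97
```

The rows are not in the units I measure in: shifts go in shares of 0.6 m and turns go in shares of 90 degrees. I convert before sending: 0.26 m is 0.4333, 0.228 m is 0.38, 25 degrees is 0.2778.

```bash
python3 steer.py '{"tx":[0.055, 0.1083, 0.1633, 0.2167, 0.2717, 0.325, 0.38, 0.4333], "ty":[-0.0417, -0.0833, -0.125, -0.1667, -0.2083, -0.25, -0.2917, -0.3333], "tz":[0, 0, 0, 0, 0, 0, 0, 0], "turn":[0.0333, 0.0667, 0.1, 0.1333, 0.1667, 0.2, 0.2333, 0.2778], "finger_gap":[0, 0, 0, 0, 0, 0, 0, 0]}' 20; python3 go.py 0 -.058 .12
```

```text
time_s: 0.87
tool_pos: [0.3982, -0.3329, 0.2396]
tool_rot: [180.0, -0.0, -5.3]
force: [0.6, -0.6, -0.2]
grip_width: 0.0419
grasp_force: 0.0
t 0.87 clamp now [-0.1727 -0.3949] tip z 0.2226 yaw -5.28 F clamp [ 0.6 -0.6] -0.2
shift [ 0.1716 -0.3375  0.1025] turn -0.18
```

Scaled: -0.288 m is -0.48, -0.252 m is -0.42.

```bash
python3 steer.py '{"tx":[0.03, 0.06, 0.09, 0.12, 0.15, 0.18, 0.21, 0.24], "ty":[-0.06, -0.12, -0.18, -0.24, -0.3, -0.36, -0.42, -0.48], "tz":[0, 0, 0, 0, 0, 0, 0, 0], "turn":[0, 0, 0, 0, 0, 0, 0, 0], "finger_gap":[0, 0, 0, 0, 0, 0, 0, 0]}'; python3 steer.py '{"tx":[0.0233, 0.0467, 0.0467, 0.0467, 0.0467, 0.0467], "ty":[-0.0417, -0.0833, -0.0833, -0.0833, -0.0833, -0.0833], "tz":[0, 0, 0.0667, 0.1333, 0.1667, 0.1667], "turn":[0, 0, 0, 0, 0, 0], "finger_gap":[0, 0, 0, 0, 0, 0]}'; python3 go.py 0 -.058 .09
```

```text
time_s: 1.53
tool_pos: [0.5672, -0.0592, 0.2397]
tool_rot: [180.0, -0.0, -5.1]
force: [0.1, -0.2, 0.7]
grip_width: 0.0009
grasp_force: 0.0
time_s: 2.03
tool_pos: [0.595, -0.0137, 0.1336]
tool_rot: [180.0, 0.6, -5.1]
force: [-1.0, -0.4, -0.5]
grip_width: 0.0004
grasp_force: 0.0
t 2.03 clamp now [-0.0051 -0.0595] tip z 0.1166 yaw -5.1 F clamp [-1.  -0.5] -0.5
shift [ 0.0053 -0.0015  0.0266] turn -0.0
```

```bash
python3 - <<'E'
from cell import env, vision
import cv2
t=vision.read_camera('top')['color'][155:245,255:390];s=vision.read_camera('scene')['color'][160:245,255:365]
a=cv2.hconcat([cv2.resize(t,(450,300),interpolation=cv2.INTER_CUBIC),cv2.resize(s,(350,300),interpolation=cv2.INTER_CUBIC)])
cv2.imwrite('pics/c2.png',cv2.convertScaleAbs(a,alpha=1.8,beta=15))
E
```

```text
(no output)
```

View pics/c2.png

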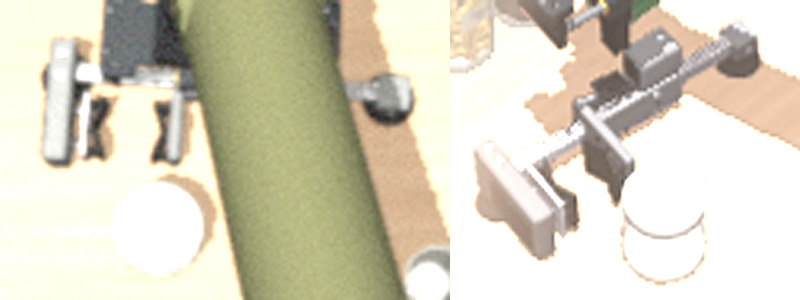

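The scene crop shows the fingertip at (612,50), above the paddle at (612,85), as calculated. I'll lower it.

Scaled: 0.037 m is 0.0617, 0.03 m is 0.05.

```bash
python3 steer.py '{"tx":[0.0017, 0.0017, 0.0017, 0.0017], "ty":[-0.0017, -0.0017, -0.0017, -0.0017], "tz":[0.025, 0.05, 0.0617, 0.0617], "turn":[0, 0, 0, 0], "finger_gap":[0, 0, 0, 0]}'; python3 go.py 0 -.058 .06
```

```text
time_s: 2.47
tool_pos: [0.6002, -0.013, 0.103]
tool_rot: [180.0, -0.0, -5.2]
force: [-0.6, -0.0, -0.2]
grip_width: 0.0003
grasp_force: 0.0
t 2.47 clamp now [ 0.0001 -0.0583] tip z 0.086 yaw -5.15 F clamp [-0.6 -0.1] -0.2
shift [-0.0001 -0.0003  0.026 ] turn -0.05
```

Scaled: 0.026 m is 0.0433, 0.022 m is 0.0367.

```bash
python3 steer.py '{"tx":[0, 0, 0, 0, 0, 0], "ty":[0, 0, 0, 0, 0, 0], "tz":[0.0133, 0.0267, 0.0367, 0.0433, 0.0433, 0.0433], "turn":[0, 0, 0, 0, 0, 0], "finger_gap":[0, 0, 0, 0, 0, 0]}'; python3 go.py 0 -.07 .06
```

```text
time_s: 2.97
tool_pos: [0.6005, -0.0124, 0.077]
tool_rot: [-180.0, -0.0, -5.1]
force: [0.5, 0.7, 2.9]
grip_width: 0.0007
grasp_force: 1.7
t 2.97 clamp now [ 0.0004 -0.0577] tip z 0.06 yaw -5.11 F clamp [0.4 0.7] 2.9
shift [-0.0004  0.0123  0.    ] turn -0.01
```

Scaled: 0.042 m is 0.07, 0.036 m is 0.06.

```bash
python3 steer.py '{"tx":[0, 0, 0, 0, 0, 0, 0], "ty":[0.01, 0.02, 0.03, 0.04, 0.05, 0.06, 0.07], "tz":[0, 0, 0, 0, 0, 0, 0], "turn":[0, 0, 0, 0, 0, 0, 0], "finger_gap":[0, 0, 0, 0, 0, 0, 0]}'; python3 go.py 0 -.142 .06
```

```text
time_s: 3.55
tool_pos: [0.5965, -0.0555, 0.0767]
tool_rot: [180.0, -0.0, -5.2]
force: [2.0, 1.9, 4.1]
grip_width: 0.0004
grasp_force: 2.0
t 3.55 clamp now [ 0.0002 -0.1009] tip z 0.0597 yaw -5.16 F clamp [1.8 2.1] 4.1
shift [-0.0001  0.0411 -0.0003] turn -0.06
```

Only about 2 N of resistance, so the jaw is sliding. I'll keep going.

Scaled: 0.04 m is 0.0667, 0.038 m is 0.0633.

```bash
python3 steer.py '{"tx":[0, 0, 0, 0, 0, 0, 0, 0], "ty":[0.0117, 0.0233, 0.035, 0.0467, 0.0567, 0.0633, 0.0667, 0.0667], "tz":[0, 0, 0, 0, 0, 0, 0, 0], "turn":[0, 0, 0, 0, 0, 0, 0, 0], "finger_gap":[0, 0, 0, 0, 0, 0, 0, 0]}'; python3 go.py 0 -.145 .06;  python3 steer.py '{"tx":[0, 0, 0, 0], "ty":[0.0033, 0.0067, 0.01, 0.01], "tz":[0, 0, 0, 0], "turn":[0, 0, 0, 0], "finger_gap":[0, 0, 0, 0]}'; python3 go.py
```

```text
time_s: 4.22
tool_pos: [0.5928, -0.094, 0.0769]
tool_rot: [-179.9, -0.0, -5.1]
force: [0.3, 3.5, 5.3]
grip_width: 0.0002
grasp_force: 3.0
t 4.22 clamp now [-1.000e-04 -1.397e-01] tip z 0.0599 yaw -5.13 F clamp [-0.   3.5] 5.3
shift [ 0.0001  0.0053 -0.0001] turn -0.03
time_s: 4.55
tool_pos: [0.5926, -0.097, 0.077]
tool_rot: [-179.7, -0.0, -5.0]
force: [0.9, 7.9, 7.6]
grip_width: 0.001
grasp_force: 5.4
t 4.55 clamp now [ 0.     -0.1426] tip z 0.06 yaw -5.02 F clamp [0.2 8. ] 7.6
```

Scaled: 0.003 m is 0.005, 0.002 m is 0.0033.

```bash
python3 steer.py '{"tx":[0, 0, 0], "ty":[0.0033, 0.005, 0.005], "tz":[0, 0, 0], "turn":[0, 0, 0], "finger_gap":[0, 0, 0]}'; python3 go.py; python3 steer.py '{"tx":[0, 0, 0, 0, -0.05, -0.1167, -0.1833, -0.25], "ty":[-0.01, -0.01, -0.01, -0.01, -0.0333, -0.05, -0.0667, -0.0833], "tz":[0, -0.0167, -0.0667, -0.1333, -0.1667, -0.1667, -0.1667, -0.1667], "turn":[0, 0, 0, 0, 0, 0, 0, 0], "finger_gap":[0, 0, 0, 0, 0, 0, 0, 0]}'; python3 go.py -.23 -.02 .13; python3 - <<'E'
from cell import env, vision
import cv2
s=vision.read_camera('scene')['color'][150:250,245:365]
cv2.imwrite('pics/s3.png',cv2.convertScaleAbs(cv2.resize(s,(720,600),interpolation=cv2.INTER_CUBIC),alpha=1.5,beta=10))
E
```

```text
time_s: 4.8
tool_pos: [0.5926, -0.0971, 0.077]
tool_rot: [-179.6, -0.0, -4.9]
force: [2.0, 12.1, 7.2]
grip_width: 0.0004
grasp_force: 7.4
t 4.8 clamp now [ 0.     -0.1428] tip z 0.06 yaw -4.92 F clamp [ 0.9 12.2] 7.2
time_s: 5.47
tool_pos: [0.4444, -0.0409, 0.1762]
tool_rot: [180.0, 0.1, -5.2]
force: [0.0, 0.5, 0.5]
grip_width: 0.0002
grasp_force: 0.0
t 5.47 clamp now [-0.1526 -0.0999] tip z 0.1592 yaw -5.23 F clamp [-0.   0.5] 0.5
shift [-0.0775 -0.0798  0.0293] turn -0.13
```

View pics/s3.png

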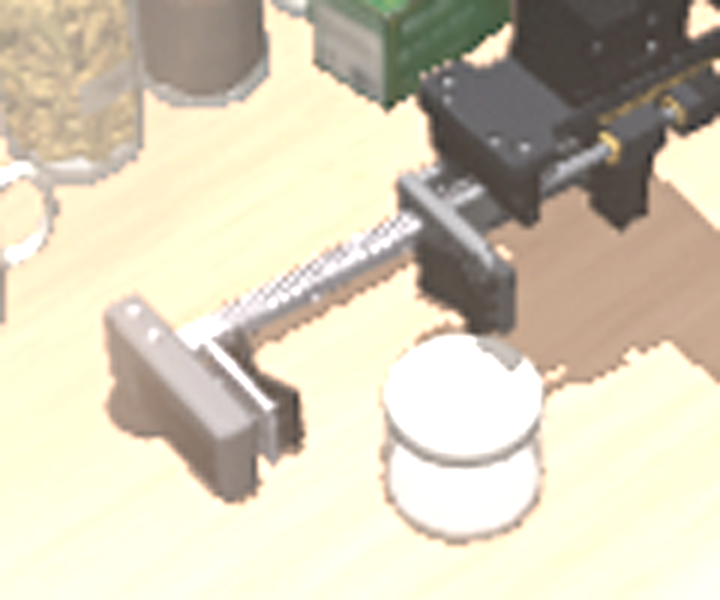

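The jaw is fully back: the mouth is wide open and the push ended at 12 N against the stop. The jar stands alone in front of it. The area behind the jar is at the edge of reach, so I'll part the fingers slightly. The jar then nests in front of them, which brings the tool closer to it.

Scaled: -0.09 m is -0.15, -0.085 m is -0.1417.

```bash
python3 steer.py '{"tx":[-0.0167, -0.0333, -0.05, -0.0667, -0.0833, -0.0833, -0.0833], "ty":[-0.0333, -0.0833, -0.1167, -0.1417, -0.15, -0.15, -0.15], "tz":[0, 0, 0.0167, 0.0333, 0.05, 0.05, 0.05], "turn":[0, 0, 0, 0, 0, 0, 0], "finger_gap":[0.06, 0.06, 0.06, 0.06, 0.06, 0.06, 0.06]}'; python3 go.py -.195 -.0125 .03
```

```text
time_s: 6.1
tool_pos: [0.4046, 0.0528, 0.1462]
tool_rot: [179.9, 0.1, -5.2]
force: [-0.3, -0.3, 0.6]
grip_width: 0.0392
grasp_force: 0.0
t 6.1 clamp now [-0.2006 -0.0102] tip z 0.1292 yaw -5.16 F clamp [-0.3 -0.3] 0.6
shift [0.0058 0.0022 0.0992] turn -0.06
```

Scaled: 0.103 m is 0.1717, 0.002 m is 0.0033.

```bash
python3 steer.py '{"tx":[0, 0, 0, 0, 0, 0], "ty":[0.0033, 0.0033, 0.0033, 0.0033, 0.0033, 0.0033], "tz":[0.05, 0.1, 0.1417, 0.1717, 0.1717, 0.1717], "turn":[0, 0, 0, 0, 0, 0], "finger_gap":[0.06, 0.06, 0.06, 0.06, 0.06, 0.06]}'; python3 go.py -.09 -.0125 .026
```

```text
time_s: 6.6
tool_pos: [0.4052, 0.0511, 0.0435]
tool_rot: [-180.0, 0.1, -5.2]
force: [0.8, 0.8, -0.0]
grip_width: 0.0592
grasp_force: 0.0
t 6.6 clamp now [-0.1998 -0.0118] tip z 0.0265 yaw -5.22 F clamp [0.7 0.9] -0.0
shift [0.1098 0.0005 0.0003] turn -0.12
```

Scaled: 0.053 m is 0.0883, 0.046 m is 0.0767.

```bash
python3 steer.py '{"tx":[0.01, 0.02, 0.03, 0.0417, 0.0533, 0.065, 0.0767, 0.0883], "ty":[0.0008, 0.0008, 0.0008, 0.0008, 0.0008, 0.0008, 0.0008, 0.0008], "tz":[0, 0, 0, 0, 0, 0, 0, 0], "turn":[0, 0, 0, 0, 0, 0, 0, 0], "finger_gap":[0.06, 0.06, 0.06, 0.06, 0.06, 0.06, 0.06, 0.06]}';python3 go.py;  python3 steer.py '{"tx":[0.0117, 0.0233, 0.035, 0.0467, 0.0583, 0.0667, 0.0717, 0.0717], "ty":[0, 0, 0, 0, 0, 0, 0, 0], "tz":[0, 0, 0, 0, 0, 0, 0, 0], "turn":[0, 0, 0, 0, 0, 0, 0, 0], "finger_gap":[0.06, 0.06, 0.06, 0.06, 0.06, 0.06, 0.06, 0.06]}';python3 go.py -.09 -.0125 .026
python3 - <<'E'
from cell import env, vision
import cv2
s=vision.read_camera('scene')['color'][150:250,245:365]
cv2.imwrite('pics/s4.png',cv2.convertScaleAbs(cv2.resize(s,(720,600),interpolation=cv2.INTER_CUBIC),alpha=1.3,beta=5))
E
```

```text
time_s: 7.27
tool_pos: [0.4583, 0.0469, 0.0435]
tool_rot: [180.0, 0.0, -5.1]
force: [-3.1, -0.0, 3.9]
grip_width: 0.0596
grasp_force: 2.0
t 7.27 clamp now [-0.1466 -0.0113] tip z 0.0265 yaw -5.12 F clamp [-3.1 -0.3] 3.9
time_s: 7.93
tool_pos: [0.5017, 0.0428, 0.0436]
tool_rot: [-180.0, -0.1, -5.1]
force: [-0.6, -0.4, -0.5]
grip_width: 0.06
grasp_force: 0.5
t 7.93 clamp now [-0.103  -0.0115] tip z 0.0266 yaw -5.14 F clamp [-0.6 -0.5] -0.5
shift [0.013  0.001  0.0006] turn -0.04
```

View pics/s4.png

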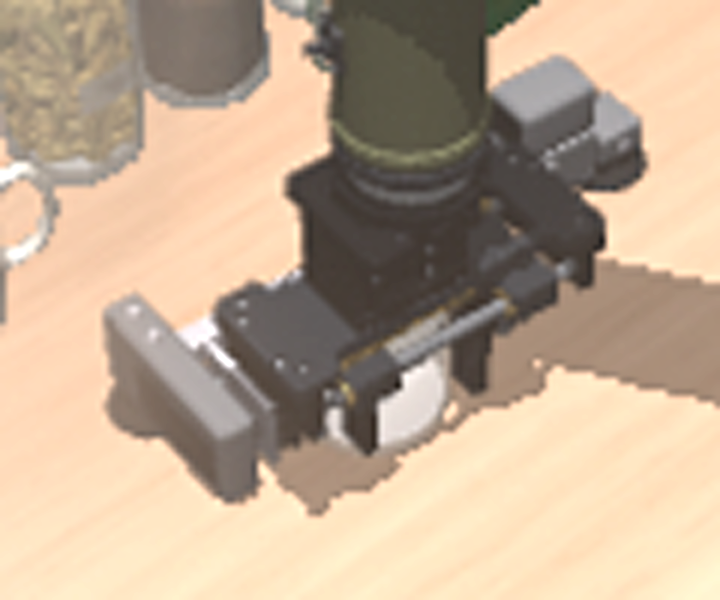

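The jar sits nested between the fingers in the mouth, around (400,400). I'll push the last ~13 mm gently until it meets the bar.

```bash
python3 steer.py '{"tx":[0.0067, 0.0117, 0.015, 0.0183, 0.0183], "ty":[0.0017, 0.0017, 0.0017, 0.0017, 0.0017], "tz":[0, 0, 0, 0, 0], "turn":[0, 0, 0, 0, 0], "finger_gap":[0.06, 0.06, 0.06, 0.06, 0.06]}';python3 go.py;  python3 steer.py '{"tx":[0.0033, 0.0067, 0.0067], "ty":[0, 0, 0], "tz":[0, 0, 0], "turn":[0, 0, 0], "finger_gap":[0.06, 0.06, 0.06]}';python3 go.py
```

```text
time_s: 8.4
tool_pos: [0.512, 0.0408, 0.0435]
tool_rot: [-180.0, -0.0, -5.1]
force: [-1.7, -0.2, -1.1]
grip_width: 0.0599
grasp_force: 0.3
t 8.4 clamp now [-0.0926 -0.0126] tip z 0.0265 yaw -5.14 F clamp [-1.7 -0.4] -1.1
time_s: 8.65
tool_pos: [0.516, 0.0405, 0.0436]
tool_rot: [-180.0, -0.0, -5.1]
force: [0.2, 0.2, -0.7]
grip_width: 0.06
grasp_force: 0.4
t 8.65 clamp now [-0.0886 -0.0125] tip z 0.0266 yaw -5.13 F clamp [0.2 0.2] -0.7
```

Not touching the bar yet, so I'll keep creeping forward.

Scaled: 0.003 m is 0.005, 0.0015 m is 0.0025.

```bash
python3 steer.py '{"tx":[0.0025, 0.005, 0.005, 0.005], "ty":[0, 0, 0, 0], "tz":[0, 0, 0, 0], "turn":[0, 0, 0, 0], "finger_gap":[0.06, 0.06, 0.06, 0.06]}';python3 go.py;  python3 steer.py '{"tx":[0.0025, 0.005, 0.005, 0.005], "ty":[0, 0, 0, 0], "tz":[0, 0, 0, 0], "turn":[0, 0, 0, 0], "finger_gap":[0.06, 0.06, 0.06, 0.06]}';python3 go.py
```

```text
time_s: 8.98
tool_pos: [0.5186, 0.0403, 0.0435]
tool_rot: [180.0, -0.0, -5.1]
force: [-1.4, 0.6, 0.0]
grip_width: 0.0601
grasp_force: 0.5
t 8.98 clamp now [-0.0859 -0.0125] tip z 0.0265 yaw -5.13 F clamp [-1.4  0.4] 0.0
time_s: 9.32
tool_pos: [0.5192, 0.0403, 0.0431]
tool_rot: [179.9, 0.3, -5.1]
force: [-7.1, 0.2, 4.7]
grip_width: 0.0601
grasp_force: 3.9
t 9.32 clamp now [-0.0853 -0.0125] tip z 0.0261 yaw -5.11 F clamp [-7.1 -0.5] 4.7
```

Contact with the bar is at 7 N. I'll back away, lift, close the fingers and move round behind the sliding jaw.

Scaled: -0.11 m is -0.1833, -0.05 m is -0.0833.

```bash
python3 steer.py '{"tx":[-0.025, -0.0583, -0.0833, -0.0833, -0.0833, -0.0833, -0.0833, -0.05], "ty":[0, 0, 0, 0, 0, 0, 0.05, 0.1083], "tz":[0, 0, 0, -0.05, -0.1167, -0.1667, -0.1833, -0.1833], "turn":[0, 0, 0, 0, 0, 0, 0, 0], "finger_gap":[0.06, 0.06, 0.06, 0.06, 0.06, 0, 0, 0]}'; python3 steer.py '{"tx":[0.05, 0.1, 0.1333, 0.1583, 0.1833, 0.1917, 0.1917, 0.1917], "ty":[0.05, 0.0917, 0.1417, 0.1917, 0.2417, 0.2833, 0.2833, 0.2833], "tz":[0, 0, 0, 0, 0, 0, 0, 0], "turn":[0, 0, 0, 0, 0, 0, 0, 0], "finger_gap":[0, 0, 0, 0, 0, 0, 0, 0]}'; python3 go.py 0 -.245 .062
python3 - <<'E'
from cell import env, vision
import cv2
t=vision.read_camera('top')['color'][145:245,255:390];s=vision.read_camera('scene')['color'][150:250,245:365]
a=cv2.hconcat([cv2.resize(t,(405,300),interpolation=cv2.INTER_CUBIC),cv2.resize(s,(360,300),interpolation=cv2.INTER_CUBIC)])
cv2.imwrite('pics/c5.png',cv2.convertScaleAbs(a,alpha=1.3,beta=5))
E
```

```text
time_s: 9.98
tool_pos: [0.4872, -0.0198, 0.1581]
tool_rot: [179.9, -0.4, -4.7]
force: [1.3, 0.3, -0.1]
grip_width: 0.047
grasp_force: 0.0
time_s: 10.65
tool_pos: [0.5853, -0.2041, 0.1532]
tool_rot: [180.0, -0.0, -5.4]
force: [-0.3, 0.9, 0.2]
grip_width: 0.0018
grasp_force: 0.0
t 10.65 clamp now [ 0.0022 -0.2499] tip z 0.1362 yaw -5.35 F clamp [-0.4  0.9] 0.2
shift [-0.0023 -0.005   0.0742] turn -0.25
```

View pics/c5.png

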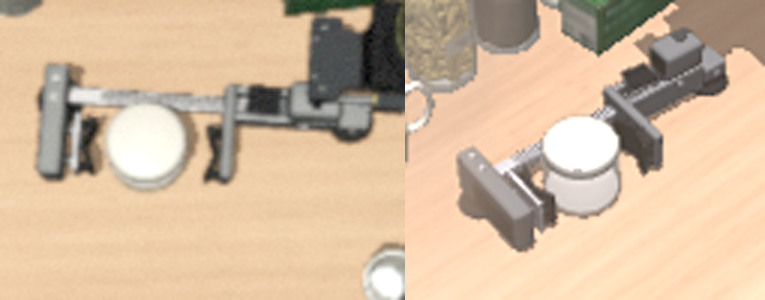

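The jar stands at the bar between the jaws, with its lid at (147,143) in the left crop, and the jaw is fully back. I'll descend behind the housing and push it closed.

Scaled: 0.076 m is 0.1267, 0.055 m is 0.0917.

```bash
python3 steer.py '{"tx":[-0.0033, -0.0033, -0.0033, -0.0033, -0.0033], "ty":[-0.005, -0.005, -0.005, -0.005, -0.005], "tz":[0.05, 0.0917, 0.1267, 0.1267, 0.1267], "turn":[0, 0, 0, 0, 0], "finger_gap":[0, 0, 0, 0, 0]}'; python3 go.py; python3 steer.py '{"tx":[0, 0, 0, 0, 0, 0, 0, 0], "ty":[-0.0117, -0.0233, -0.035, -0.0467, -0.0567, -0.0667, -0.0733, -0.0733], "tz":[0, 0, 0, 0, 0, 0, 0, 0], "turn":[0, 0, 0, 0, 0, 0, 0, 0], "finger_gap":[0, 0, 0, 0, 0, 0, 0, 0]}'; python3 go.py
```

```text
time_s: 11.17
tool_pos: [0.5829, -0.1966, 0.0771]
tool_rot: [-179.9, 0.1, -5.0]
force: [0.8, 0.8, 0.0]
grip_width: 0.0005
grasp_force: 0.0
t 11.17 clamp now [-0.0009 -0.2427] tip z 0.0601 yaw -4.99 F clamp [0.8 0.9] 0.0
time_s: 11.83
tool_pos: [0.5881, -0.155, 0.0786]
tool_rot: [179.9, -0.1, -5.1]
force: [0.8, -3.8, 3.7]
grip_width: 0.0004
grasp_force: 1.8
t 11.83 clamp now [ 0.0007 -0.2009] tip z 0.0616 yaw -5.12 F clamp [ 1.1 -3.7] 3.7
```

Scaled: -0.016 m is -0.0267, -0.012 m is -0.02.

```bash
python3 steer.py '{"tx":[0, 0, 0, 0, 0], "ty":[-0.0067, -0.0133, -0.02, -0.0267, -0.0267], "tz":[0, 0, 0, 0, 0], "turn":[0, 0, 0, 0, 0], "finger_gap":[0, 0, 0, 0, 0]}'; python3 go.py; python3 steer.py '{"tx":[0, 0, 0, 0], "ty":[-0.0033, -0.0067, -0.01, -0.01], "tz":[0, 0, 0, 0], "turn":[0, 0, 0, 0], "finger_gap":[0, 0, 0, 0]}'; python3 go.py
```

```text
time_s: 12.25
tool_pos: [0.5894, -0.1398, 0.0784]
tool_rot: [179.9, -0.1, -5.2]
force: [-0.3, -4.1, 3.5]
grip_width: 0.0005
grasp_force: 2.7
t 12.25 clamp now [ 0.0006 -0.1856] tip z 0.0614 yaw -5.17 F clamp [ 0.1 -4.1] 3.5
time_s: 12.58
tool_pos: [0.5899, -0.1344, 0.0783]
tool_rot: [179.9, -0.1, -5.2]
force: [1.3, -6.7, 4.2]
grip_width: 0.0007
grasp_force: 3.0
t 12.58 clamp now [ 0.0006 -0.1802] tip z 0.0613 yaw -5.2 F clamp [ 1.9 -6.6] 4.2
```

Force is rising. I'll continue in small steps to about 15 N.

Scaled: -0.004 m is -0.0067, -0.002 m is -0.0033.

```bash
for i in 1; do python3 steer.py '{"tx":[0, 0, 0], "ty":[-0.0033, -0.0067, -0.0067], "tz":[0, 0, 0], "turn":[0, 0, 0], "finger_gap":[0, 0, 0]}'; python3 go.py; done; python3 steer.py '{"tx":[0, 0, 0], "ty":[-0.0033, -0.0067, -0.0067], "tz":[0, 0, 0], "turn":[0, 0, 0], "finger_gap":[0, 0, 0]}'; python3 go.py
```

```text
time_s: 12.83
tool_pos: [0.5903, -0.1303, 0.0783]
tool_rot: [179.9, -0.1, -5.2]
force: [0.1, -5.8, 4.0]
grip_width: 0.0001
grasp_force: 3.3
t 12.83 clamp now [ 0.0007 -0.1761] tip z 0.0613 yaw -5.21 F clamp [ 0.6 -5.8] 4.0
time_s: 13.08
tool_pos: [0.5905, -0.1284, 0.0784]
tool_rot: [179.7, -0.1, -5.3]
force: [0.3, -8.5, 3.7]
grip_width: 0.0004
grasp_force: 4.6
t 13.08 clamp now [ 0.0007 -0.1741] tip z 0.0614 yaw -5.26 F clamp [ 1.  -8.4] 3.7
```

Scaled: -0.003 m is -0.005, -0.002 m is -0.0033.

```bash
python3 steer.py '{"tx":[0, 0, 0, 0], "ty":[-0.0033, -0.005, -0.005, -0.005], "tz":[0, 0, 0, 0], "turn":[0, 0, 0, 0], "finger_gap":[0, 0, 0, 0]}'; python3 go.py; python3 steer.py '{"tx":[0, 0, 0, 0], "ty":[-0.0033, -0.005, -0.005, -0.005], "tz":[0, 0, 0, 0], "turn":[0, 0, 0, 0], "finger_gap":[0, 0, 0, 0]}'; python3 go.py
```

```text
time_s: 13.42
tool_pos: [0.5906, -0.1269, 0.0784]
tool_rot: [179.7, -0.1, -5.3]
force: [-0.1, -11.1, 4.4]
grip_width: 0.0006
grasp_force: 5.7
t 13.42 clamp now [ 0.0006 -0.1726] tip z 0.0614 yaw -5.32 F clamp [  0.9 -11. ] 4.4
time_s: 13.75
tool_pos: [0.5908, -0.1244, 0.0784]
tool_rot: [179.6, -0.1, -5.3]
force: [0.4, -10.9, 3.4]
grip_width: 0.0005
grasp_force: 6.0
t 13.75 clamp now [ 0.0007 -0.1701] tip z 0.0614 yaw -5.34 F clamp [  1.3 -10.8] 3.4
```

Scaled: -0.003 m is -0.005, -0.002 m is -0.0033.

```bash
python3 steer.py '{"tx":[0, 0, 0, 0], "ty":[-0.0033, -0.005, -0.005, -0.005], "tz":[0, 0, 0, 0], "turn":[0, 0, 0, 0], "finger_gap":[0, 0, 0, 0]}'; python3 go.py; python3 steer.py '{"tx":[0, 0, 0, 0], "ty":[-0.0033, -0.005, -0.005, -0.005], "tz":[0, 0, 0, 0], "turn":[0, 0, 0, 0], "finger_gap":[0, 0, 0, 0]}'; python3 go.py
```

```text
time_s: 14.08
tool_pos: [0.591, -0.1226, 0.0784]
tool_rot: [179.6, -0.1, -5.4]
force: [1.2, -12.5, 3.3]
grip_width: 0.0005
grasp_force: 6.9
t 14.08 clamp now [ 0.0007 -0.1683] tip z 0.0614 yaw -5.39 F clamp [  2.3 -12.3] 3.3
time_s: 14.42
tool_pos: [0.5912, -0.1211, 0.0784]
tool_rot: [179.5, -0.1, -5.4]
force: [1.1, -14.8, 4.4]
grip_width: 0.0005
grasp_force: 8.0
t 14.42 clamp now [ 0.0007 -0.1668] tip z 0.0614 yaw -5.44 F clamp [  2.4 -14.7] 4.4
```

Scaled: -0.003 m is -0.005, -0.002 m is -0.0033.

```bash
python3 steer.py '{"tx":[0, 0, 0, 0], "ty":[-0.0033, -0.005, -0.005, -0.005], "tz":[0, 0, 0, 0], "turn":[0, 0, 0, 0], "finger_gap":[0, 0, 0, 0]}'; python3 go.py; python3 steer.py '{"tx":[0, 0, 0, 0], "ty":[-0.0033, -0.0067, -0.0067, -0.0067], "tz":[0, 0, 0, 0], "turn":[0, 0, 0, 0], "finger_gap":[0, 0, 0, 0]}'; python3 go.py
```

```text
time_s: 14.75
tool_pos: [0.5912, -0.121, 0.0785]
tool_rot: [179.3, -0.1, -5.5]
force: [-0.3, -21.0, 5.3]
grip_width: 0.0003
grasp_force: 10.2
t 14.75 clamp now [ 0.0007 -0.1667] tip z 0.0615 yaw -5.54 F clamp [  1.6 -20.9] 5.3
time_s: 15.08
tool_pos: [0.5912, -0.1208, 0.0785]
tool_rot: [179.0, -0.1, -5.7]
force: [-1.3, -25.9, 3.6]
grip_width: 0.0003
grasp_force: 13.0
t 15.08 clamp now [ 0.0007 -0.1665] tip z 0.0615 yaw -5.67 F clamp [  1.  -25.9] 3.6
```

The jaw has stopped moving at 26 N, so the sprung pad is fully in. I'll back off, lift clear and check.

Scaled: 0.15 m is 0.25, -0.14 m is -0.2333.

```bash
python3 steer.py '{"tx":[0, 0, 0, 0, 0, 0, 0, 0], "ty":[0.02, 0.05, 0.075, 0.075, 0.075, 0.1167, 0.1833, 0.25], "tz":[0, 0, 0, -0.05, -0.1167, -0.1833, -0.2167, -0.2333], "turn":[0, 0, 0, 0, 0, 0, 0, 0], "finger_gap":[0, 0, 0, 0, 0, 0, 0, 0]}'; python3 steer.py '{"tx":[0, 0, 0], "ty":[0, 0, 0], "tz":[0, 0, 0], "turn":[0, 0, 0], "finger_gap":[0, 0, 0]}'
python3 - <<'E'
from h import *
import cv2
t=vision.read_camera('top');s=vision.read_camera('scene')
tc=t['color'][155:245,255:390];sc=s['color'][150:250,245:365]
a=cv2.hconcat([cv2.resize(tc,(450,300),interpolation=cv2.INTER_CUBIC),cv2.resize(sc,(360,300),interpolation=cv2.INTER_CUBIC)])[:,:800]
cv2.imwrite('pics/c6.png',cv2.convertScaleAbs(a,alpha=1.3,beta=5))
E
```

```text
time_s: 15.75
tool_pos: [0.5813, -0.2452, 0.2196]
tool_rot: [-179.9, -0.3, -4.7]
force: [0.9, 0.9, -0.4]
grip_width: 0.0006
grasp_force: 0.0
time_s: 16.0
tool_pos: [0.5787, -0.2466, 0.2145]
tool_rot: [-179.8, 0.1, -5.1]
force: [-0.5, 0.8, 0.4]
grip_width: 0.0005
grasp_force: 0.0
```

View pics/c6.png

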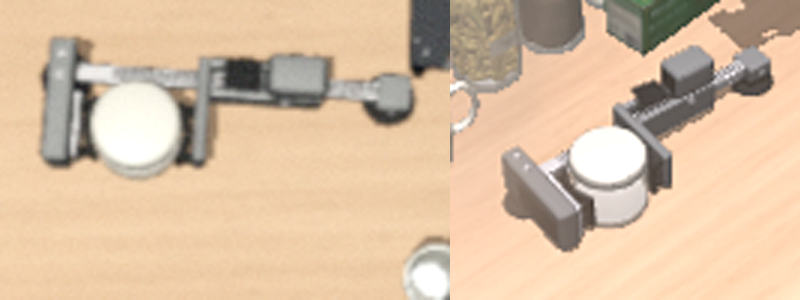

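The jar sits between the V pads, with its lid at (136,128) and the housing's rear edge at x≈327. A quick check of its position comes next.

```bash
python3 - <<'E'
from h import *
t=vision.read_camera('top');s=vision.read_camera('scene')
O=np.array([.6053,.0451]);a=np.radians(-5.1);C=np.array([[np.cos(a),-np.sin(a)],[np.sin(a),np.cos(a)]])
f=lambda c,p,o,k,z:(C.T@(ray(c,*crop(p,o,[k,k]),z)[:2]-O)).round(4)
print('jar',f(t,(136,125),[255,155],10/3,.075),f(s,(607-450,156),[245,150],3,.075),'back',f(t,(327,75),[255,155],10/3,.086))
E
```

```text
jar [-0.0521  0.0124] [-0.0531  0.0141] back [ 0.0013 -0.1551]
```

```bash
python3 -c "
from cell import env, vision
print(env.sign_off())"
```

```text
the job is handed in; nothing more can be done
None
```

I handed the job in with the jar held in the clamp by itself: its axis is at about clamp x −52 mm, y +13 mm, and the jaw was pushed up to 26 N until it stopped; I don't have the judge's result.

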